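# Hang the finished mug, lay the vase in the painting cradle

## Task

The tall mug lying in the wooden painting cradle is finished: hang it by its handle on the steel hook of the drying stand. Then take the tall bottle vase that stands upright and gently lay it on its side in the emptied cradle, its foot resting against the cradle's end board and its neck pointing up the slope. Do not disturb the other wares and tools on the table.

Things in the scene. Friction and masses are not known exactly. Their poses are not given: they have to be found in the camera images.
- cradle: Fixed wooden painting cradle, base board 120 (x) x 190 (y) x 14 mm; origin under its centre. On it a cork-lined 90-degree V trough, 95 mm long, rises towards its own +y at 20 degrees; an end board 12 mm thick, 90 mm wide closes the low end. The trough's upper edges lie 45 mm either side of, and about 10 mm below, the axis of a 66 mm round body in it. The high end is open.
- cradle_seat (a point): Where the foot centre of a round 66 mm body lying in the trough meets the end board (cradle x = 0, y = -85, z = 78 mm). From here its axis rises in the plane x = 0, direction y 0.940, z 0.342. Axes as the cradle's (not sloped).
- mug: White tall mug, 66 mm across, 100 mm high, 0.24 kg; origin at the centre of its foot, +z to its mouth, handle at +x. Starts lying in the trough, foot at the end board, handle straight up. The handle is a squared loop 14 mm wide (y): outer bar parallel to z from 12 to 88 mm, 65 to 75 mm from the axis; opening between bar and wall 32 mm (x) by 56 mm (z 22 to 78).
- mug_loop (a point): Centre of the opening of the mug's handle (mug x = 49, z = 50 mm). Axes as the mug's.
- mug_bar (a point): Middle of the outer bar of the mug's handle (mug x = 70, z = 50 mm). Axes as the mug's.
- stand: Fixed steel drying stand: disc foot 110 mm across, 12 mm thick, upright post 14 mm thick and 175 mm high, and at its top one level hook arm of 8 mm round bar towards its own -x, 110 mm long, its end turned up 12 mm. Origin under the post; the arm's centre line is at z = 175 mm.
- hook_mid (a point): Point on the centre line of the hook arm, half way (stand x = -55, z = 175 mm). Axes as the stand's.
- hook_tip (a point): Upturned tip of the hook (stand x = -116, z = 187 mm; round bar radius 4 mm beyond this). Axes as the stand's.
- vase: Tall white ceramic bottle vase with blue decoration, round, 165 mm high, about 0.3 kg, standing upright; origin at the centre of its foot, +z to its mouth. Body 66 mm across from z = 6 to 92 mm, shoulder narrowing to a straight neck 34 mm across from z = 118 mm up to its plain rim. Centre of mass about 65 mm above the foot.
- vase_rim (a point): Centre of the vase's mouth, 165 mm from its foot along its axis.
- jar_a: Bystander: glass paint jar, 44 mm across, 55 mm high; origin under its centre. Leave alone.
- jar_b: Bystander: glass paint jar, 44 mm across, 50 mm high; origin under its centre. Leave alone.
- squat_vase: Bystander: squat white vase, 104 mm across, 115 mm high; origin under its centre. Leave alone.
- bowl: Bystander: bowl, 120 mm across, 50 mm high; origin under its centre. Leave alone.
- brush: Bystander: brush lying on the table, 170 mm long along its x; origin under its centre. Leave alone.
- candlestick: Bystander: brass candlestick, foot 90 mm across, 200 mm high; origin under its centre. Leave alone.
- cup: Bystander: terracotta mug standing upright, 72 mm across, 75 mm high; origin under its centre. Leave alone.

How it is judged:
By the outcome, as a careful person would: the job done as asked, in the order asked, and still so for the second after the job is handed in, with the robot touching nothing.
It also fails if it takes over 61 s, if anything falls off the work surface, if the arm or the gripper's body presses on something with over 40 N, if the wrist force passes 120 N, or if a joint passes its speed limit or range.

## Robot

A 6-joint arm with a two-finger parallel gripper is mounted at the origin on the work surface. World frame = base frame: x ahead of the robot, y to its left, z up, the work surface at z = 0. Lengths are in mm, angles in rad, forces in N, time in s.
With the tool pointing down it reaches from about 250 to 725 mm from the base axis. Payload 4 kg.
Tool frame: the origin (TCP) lies at the very end of the fingers, on their centre line; the grasp point (between the pads) lies 19 mm behind it (robot.grasp_offset is the distance from the TCP to the grasp point, in mm); z points along the fingers, y is the line along which they close (so a half turn about z gives the same grasp; the last joint's range is limited). The gripper opens to 85 mm and grips with 20 to 120 N. Pads are 22 mm wide; open, the fingers measure 114 mm over their backs; the gripper's body (76 mm by 85 mm) begins 54 mm behind the grasp point. The pads swing forward as they close: fully open they stand 13 mm farther back than shut.
Start: joints at [-1.239, 0.241, 0.005, 1.335, 0, 1.571], TCP at [162.871, -472.729, 231.306] pointing down, gripper open.
Joint ranges: [-2.72, 2.72], [-1.05, 1.87], [-1.09, 1.28], [-1.99, 2.15], [-1.42, 1.44], [-3.14, 3.14]. Speed limits (rad/s): [2.79, 2.79, 3.14, 3.14, 3.14, 3.14].

## Interface

Orientations are given as a unit quaternion [w, x, y, z].
In Python, from plant import robot, vision gives the robot as it stands.
- The arm moves only by the tool servo_tool, never from a script. Its argument "steps" is a list of rows, each a list of 2 entries, a list of its own where there are three numbers: the shift along the tool's x, y, z in m, then the turn, a rotation vector about the tool's x, y, z in degrees. A call has 1 to 12 rows; each row shifts and turns the commanded pose from where the row before left it, along the tool's axes as they then stand; what a row does not reach is not made up. A row lasts 1/10 s, in which the tool goes at most 50 mm and 8.59 degrees, less where a joint would pass 70% of its speed; a pose out of reach is approached as far as the arm can. A call is refused whole if a number of a shift passes 0.05 or a number of a turn 8.59, either way. A call with a gripper value outside its range is refused whole. "claw" is the closure, from -1 (fully open) to 1 (shut), so that 0 is half open, set as the call begins (left out, the last holds). The fingers move at their own pace and stop on an object; "newtons" is the grip in N (left out, the last holds). Time passes only in rows, so rows that do not move let the fingers close. It gives the time, the measured TCP pose, the force, the opening and the grip force at its end, in the units of the state.
- robot.observe(): the state, without advancing time (a new reading comes with each control period).
- vision.grab_frame(name): name is "side" or "top"; returns a dict with "img" (384x512x3 uint8, blue, green, red), "K" (3x3 intrinsics, pixels), "view" (4x4, takes a point from world to camera coordinates). Camera axes: x right, y down, z forward; pixel columns grow to the right and rows downward; lengths in mm; the calibration is good to about 2 mm. A picture is of the moment at which its call begins. There is no depth.
- robot.finish_job(): hands the job in; it is judged then, once.
The state is a dict: "clock": time; "qpos": joint angles; "joint_vel": joint speeds; "joint_efforts": joint torques, N m; "eef_pos": TCP position; "eef_rot": TCP orientation; "force": force on the tool from outside, world axes, zero at the start; "wrist_torque": the same for the moment, N m; "opening": finger opening in mm; "grip_force": force on a finger pad.
Only numpy, scipy, OpenCV 4.12 (cv2) and the standard library are available. Lean on these libraries where they do the work, as an engineer would, in place of code of your own. Each camera call takes 0.05 s, during which the arm holds its last target. There are 200 camera calls.

## Working session

There is one attempt and no reset: what is moved stays moved. The work goes in short steps, Python scripts to look and compute and a tool call to move; the robot and the scene stay as the last step left them, time stands still between calls to the robot, and variables do not carry over. Pictures are saved under pics/ and viewed, at most 10 in all, crops included, and the job is handed in when it is done.

Besides the shell and the picture viewer there is one more tool, called by a JSON object that holds its "method" and its "body", one argument or row to a line. servo_tool: Moves the arm, as the interface text tells. Its arguments: {"type":"object","properties":{"steps":{"type":"array","items":{"type":"array"}},"claw":{"type":"number"},"newtons":{"type":"number"}},"required":["steps"]}

```bash
ls; mkdir -p pics
python3 - <<'E'
from plant import robot, vision
import cv2,numpy as np
s=robot.observe();print(s)
for n in("side","top"):
    f=vision.grab_frame(n);cv2.imwrite(f"pics/{n}0.png",cv2.resize(f["img"],(800,600),interpolation=cv2.INTER_CUBIC));print(n,f["K"].tolist(),np.round(f["view"],4).tolist())
E
```

```text
pics
{'clock': 0.0, 'qpos': array([-1.23901211e+00,  2.41415416e-01,  3.69362865e-03,  1.33521012e+00,
        4.49912820e-05,  1.57075417e+00]), 'joint_vel': array([-0.00092631,  0.00015119, -0.00080634,  0.00024626, -0.00061083,
       -0.00151978]), 'joint_efforts': array([ 1.35418279e-03, -3.72321689e+01,  2.52405828e+01,  1.70241535e-02,
        2.56378380e-04,  4.36645578e-06]), 'eef_pos': array([ 162.6659122 , -472.1108783 ,  230.40008036]), 'eef_rot': array([-1.05685124e-03,  9.86267392e-01,  1.65152931e-01, -1.54117916e-04]), 'force': array([ 0.13194526, -0.2595887 ,  0.24290376]), 'wrist_torque': array([ 0.01825527,  0.00209733, -0.05259595]), 'grip_force': 0.0, 'opening': 85.79488342564969}
side [[390.0898762789034, 0.0, 253.7233493286262], [0.0, 390.0898762789034, 186.37413011495406], [0.0, 0.0, 1.0]] [[-0.7008, -0.7134, -0.0039, 322.3594], [-0.3479, 0.3466, -0.8711, 345.0869], [0.6228, -0.6091, -0.491, 795.1207], [0.0, 0.0, 0.0, 1.0]]
top [[483.59383363004497, 0.0, 261.31308675827876], [0.0, 483.59383363004497, 186.44664205676912], [0.0, 0.0, 1.0]] [[0.0067, -0.9999, -0.0159, -81.2561], [-0.9989, -0.0059, -0.0464, 538.3889], [0.0463, 0.0162, -0.9988, 1553.9995], [0.0, 0.0, 0.0, 1.0]]
```

View pics/side0.png

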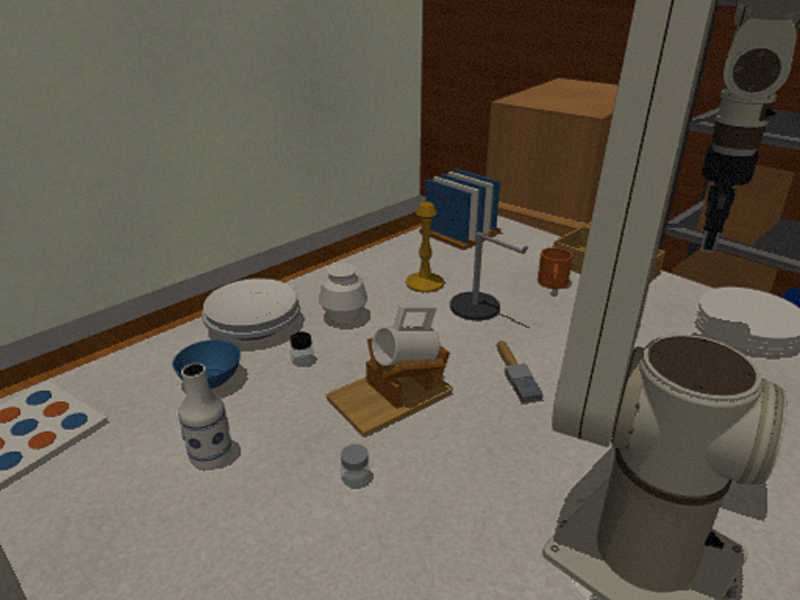

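View pics/top0.png

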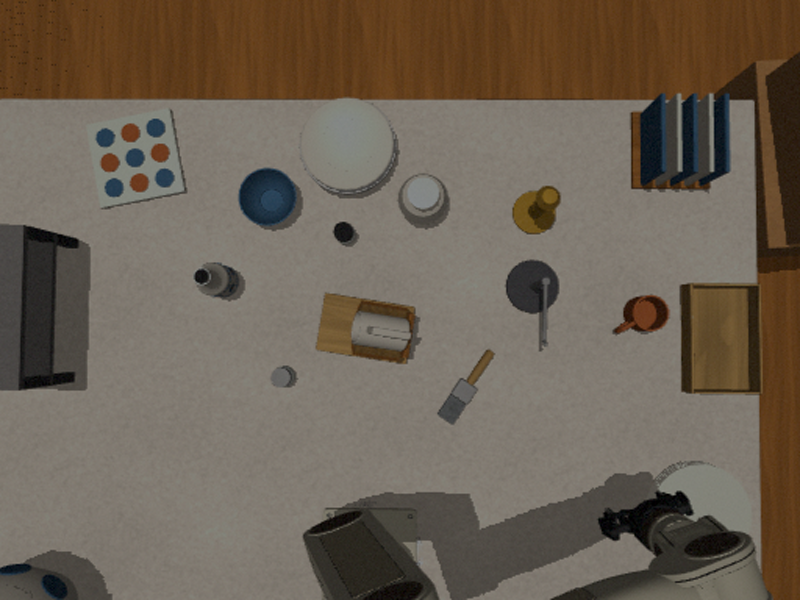

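The robot is in the top right; the cradle is around top (365,328), with the mug mouth towards image left (+y) and its end board at (412,335). The hook runs (545,282)→(543,348), and the vase foot is near (228,283). I'll take closer crops next.

```bash
cat > h.py <<'E'
import numpy as np,cv2
from plant import robot,vision
from scipy.optimize import least_squares
def crop(n,name,x0,y0,x1,y1,k):
    f=vision.grab_frame(n);im=cv2.resize(f["img"][y0:y1,x0:x1],None,fx=k,fy=k,interpolation=cv2.INTER_CUBIC)
    cv2.imwrite(f"pics/{name}.png",cv2.convertScaleAbs(im,alpha=1.6));return f
def ray(f,u,v):
    V=np.array(f["view"]);R,t=V[:3,:3],V[:3,3]
    return -R.T@t, R.T@np.linalg.solve(np.array(f["K"]),[u,v,1])
def onz(f,u,v,z):
    c,d=ray(f,u,v);return c+d*(z-c[2])/d[2]
def proj(f,p):
    V=np.array(f["view"]);q=np.array(f["K"])@(V[:3,:3]@np.array(p)+V[:3,3]);return q[:2]/q[2]
def tri(fs,uvs):
    A=[];b=[]
    for f,(u,v) in zip(fs,uvs):
        c,d=ray(f,u,v);d/=np.linalg.norm(d);P=np.eye(3)-np.outer(d,d);A.append(P);b.append(P@c)
    A=np.vstack(A);b=np.hstack(b);x=np.linalg.lstsq(A,b,rcond=None)[0];return x,np.linalg.norm(A@x-b)
E
python3 - <<'E'
from h import *
crop("top","t1",195,155,365,245,4.7)
crop("side","s1",110,140,345,310,3.4)
E
```

```text
(no output)
```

View pics/t1.png

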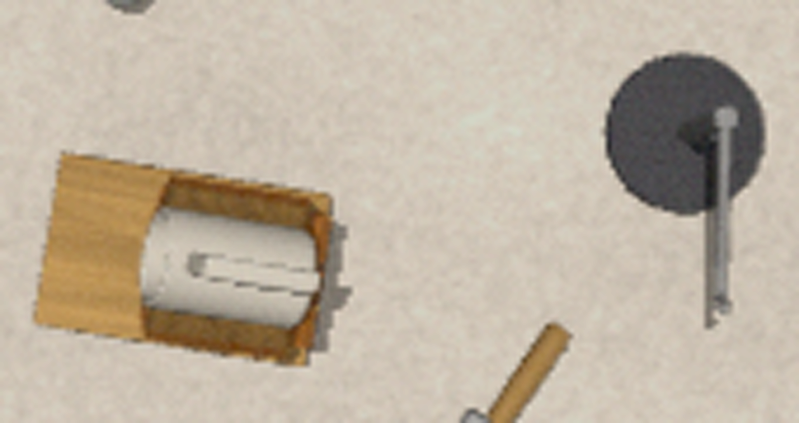

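View pics/s1.png

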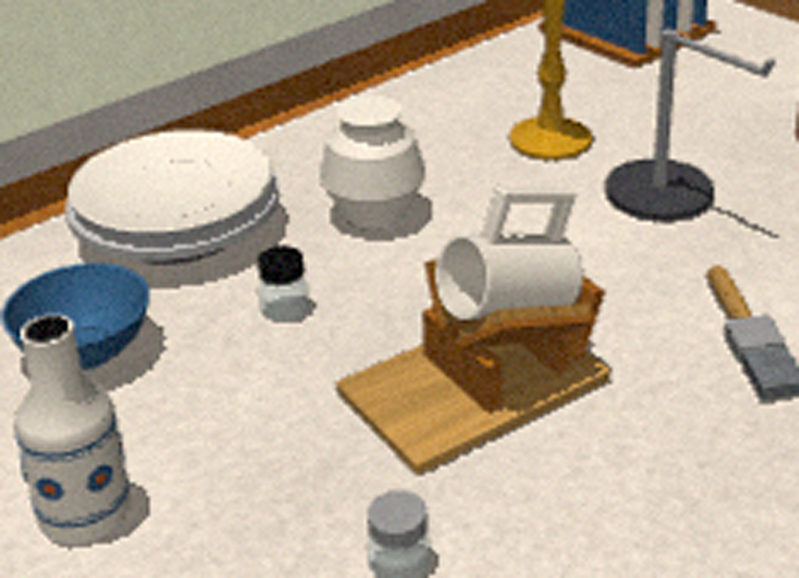

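Run:
```python
from h import *
T=vision.grab_frame("top");S=vision.grab_frame("side")
t=lambda u,v:(195+(u+.5)/4.7-.5,155+(v+.5)/4.7-.5)
s=lambda u,v:(110+(u+.5)/3.4-.5,140+(v+.5)/3.4-.5)
o=lambda u,v:((u+.5)/1.5625-.5,(v+.5)/1.5625-.5)
print("camS",ray(S,0,0)[0],"camT",ray(T,0,0)[0])
ob=[(T,t(64,153),(60,95,14)),(T,t(37,323),(-60,95,14)),(T,t(305,365),(-60,-95,14)),(T,t(330,193),(60,-95,14)),
(S,s(338,385),(60,95,14)),(S,s(420,470),(-60,95,14)),(S,s(609,373),(-60,-95,14))]
def W(p,q):
    c,n=np.cos(p[2]),np.sin(p[2]);return np.array([p[0]+c*q[0]-n*q[1],p[1]+n*q[0]+c*q[1],q[2]])
def fit(ob,x0):
    r=least_squares(lambda p:np.hstack([proj(f,W(p,q))-uv for f,uv,q in ob]),x0,loss="soft_l1",x_scale=[100,100,.5]);print(np.round(r.x,3),np.round(r.fun,1));return r.x
c=fit(ob,[430,0,0])
ob=[(T,t(686,133),(0,0,12)),(T,t(726,117),(0,0,179)),(T,t(720,303),(-116,0,189)),(S,s(660,190),(0,0,12)),(S,s(668,37),(0,0,177)),(S,s(768,66),(-116,0,189))]
d=fit(ob,[500,-350,0])
print("hook_mid",W(d,(-55,0,175)),"tip",W(d,(-116,0,187)))
print("mug check: bar mid top px side", [ (proj(S,W(c,(0,-85+.94*z-.342*75,78+.342*z+.94*75)))-np.array([110,140]))*3.4 for z in(12,88)])
print("seat",W(c,(0,-85,78)))
r,e=tri([T,S],[o(202,275),s(48,328)]);print("vase rim",r,e)
print("vase rim z165",onz(T,*o(202,275),165),onz(S,*s(48,328),165))
print("foot front", onz(S,*s(80,525),0))
for n,u,v in(("jarb",283,377),("jara",344,232),("bowl",268,197)):print(n,onz(T,*o(u,v),50))
```

```text
camS [-149.26384671  594.66308444  692.32482976] camT [ 466.43552493 -103.26057877 1575.80292019]
[ 4.63085e+02  1.21130e+01 -1.42000e-01] [-1.1 -0.1 -1.   0.4  0.1  0.3  0.3 -0.  -0.5 -0.3 -0.1 -0.8  1.7 -0.8]
[ 5.53549e+02 -3.32566e+02 -5.20000e-02] [-0.4 -0.5 -0.4 -0.3 -0.6  0.4  0.1 -1.3  0.7 -0.5  0.6 -0.9]
hook_mid [ 498.62209126 -329.722459    175.        ] tip [ 437.70364853 -326.56915345  187.        ]
mug check: bar mid top px side [array([575.14254701, 190.47056365]), array([503.20322897, 189.91912252])]
seat [451.08127619 -72.03510275  78.        ]
vase rim [560.84248162 308.06885593 166.57510834] 0.5718121782990282
vase rim z165 [560.72806708 308.17008954 165.        ] [563.3311145  307.47772466 165.        ]
foot front [555.40627439 316.94962052   0.        ]
jarb [363.2376837  173.63551325  50.        ]
jara [657.5826917   53.57614622  50.        ]
bowl [728.58014852 209.58244848  50.        ]
```

The bar and board edges match in both views: cradle (463,12, yaw −0.142), stand (553,−333, yaw −0.052), vase (561,308). Next I'll plan the approach.

```bash
cat >> h.py <<'E'
from scipy.spatial.transform import Rotation as Ro
C=(463.1,12.1,-.142);ST=(553.5,-332.6,-.052)
def fr(c):
    return np.array([c[0],c[1],0]),Ro.from_euler("z",c[2]).as_matrix()
def rot(xt,yt):   # tool x,y given (in frame)
    xt,yt=np.array(xt,float),np.array(yt,float);return np.column_stack([xt,yt,np.cross(xt,yt)])
def inframe(c,p,R):
    o,A=fr(c);return o+A@np.array(p,float),A@R
def plan(p,R,N,p0=None,R0=None):
    s=robot.observe()
    if p0 is None:p0=s["eef_pos"];R0=Ro.from_quat(np.roll(s["eef_rot"],-1)).as_matrix()
    rel=R0.T@R;w=Ro.from_matrix(rel).as_rotvec()/N;E=Ro.from_rotvec(w).as_matrix()
    M=sum(np.linalg.matrix_power(E,k) for k in range(N))
    sh=np.linalg.solve(M,R0.T@(np.array(p)-p0))/1000
    print(f"N={N} target {np.round(p,1)} rows [{np.round(sh,4).tolist()},{np.round(np.rad2deg(w),2).tolist()}]")
    return np.array(p),R
a=np.deg2rad(20);ca,sa=np.cos(a),np.sin(a)
RM=rot((0,ca,sa),(1,0,0))
def mugpose(z,x):  # TCP with grasp point at mug (x,z) in cradle
    g=np.array([0,-85+ca*z-sa*x,78+sa*z+ca*x]);return inframe(C,g+19*RM[:,2],RM)
E
python3 - <<'E'
from h import *
P=mugpose(28,70+100)
m=plan(P[0],P[1],12)
plan(*mugpose(28,70),4,*m)
E
```

```text
N=12 target [447.5 -97.1 229.5] rows [[0.0408, -0.0036, 0.0068],[0.91, 1.49, -5.18]]
N=4 target [452.3 -63.3 135.5] rows [[-0.0, 0.0, 0.025],[0.0, 0.0, 0.0]]
```

{"method": "servo_tool", "body": {
  "steps": [
    [[0.041,-0.004,0.007],[0.9,1.5,-5.2]],
    [[0.041,-0.004,0.007],[0.9,1.5,-5.2]],
    [[0.041,-0.004,0.007],[0.9,1.5,-5.2]],
    [[0.041,-0.004,0.007],[0.9,1.5,-5.2]],
    [[0.041,-0.004,0.007],[0.9,1.5,-5.2]],
    [[0.041,-0.004,0.007],[0.9,1.5,-5.2]],
    [[0.041,-0.004,0.007],[0.9,1.5,-5.2]],
    [[0.041,-0.004,0.007],[0.9,1.5,-5.2]],
    [[0.041,-0.004,0.007],[0.9,1.5,-5.2]],
    [[0.041,-0.004,0.007],[0.9,1.5,-5.2]],
    [[0.041,-0.004,0.007],[0.9,1.5,-5.2]],
    [[0.041,-0.004,0.007],[0.9,1.5,-5.2]]
  ],
  "claw": -0.4,
  "newtons": 60
}}

```text
clock: 1.5
eef_pos: [445.9, -90.1, 228.2]
eef_rot: [-0.113, 0.742, 0.648, 0.132]
force: [-0.5, -0.6, 0.4]
opening: 59.7
grip_force: 0.0
```

Run:
```python
from h import *
s=robot.observe();print(s["clock"],s["qpos"],s["eef_pos"],s["opening"])
m=plan(*mugpose(28,110),4);plan(*mugpose(28,70),4,*m)
```

```text
1.5 [-0.42084729  0.21618253 -0.08440647  1.36885986  0.33571231  1.26761879] [445.93433116 -90.05133193 228.20157088] 59.72996249403777
N=4 target [450.4 -76.8 173.1] rows [[-0.0015, 0.0006, 0.0141],[0.02, -0.0, 0.11]]
N=4 target [452.3 -63.3 135.5] rows [[0.0, -0.0, 0.01],[0.0, 0.0, 0.0]]
```

{"method": "servo_tool", "body": {
  "steps": [
    [[-0.0015,0.0006,0.014],[0,0,0.1]],
    [[-0.0015,0.0006,0.014],[0,0,0.1]],
    [[-0.0015,0.0006,0.014],[0,0,0.1]],
    [[-0.0015,0.0006,0.014],[0,0,0.1]],
    [[0,0,0],[0,0,0]]
  ]
}}

```text
clock: 2.0
eef_pos: [448.7, -77.9, 171.9]
eef_rot: [-0.115, 0.745, 0.644, 0.13]
force: [-0.5, 0.4, 1.0]
opening: 59.8
grip_force: 0.0
```

Run:
```python
from h import *
s=robot.observe();print(s["eef_pos"],s["qpos"])
f=crop("side","s2",200,130,330,230,6)
p=s["eef_pos"];print("tcp px",(proj(f,p)-[200,130])*6)
plan(*mugpose(28,70),4)
```

```text
[448.68638052 -77.87681673 171.93227058] [-0.39409854  0.25154228 -0.19096511  1.22048331  0.33708126  1.3061938 ]
tcp px [464.05185569 365.81168694]
N=4 target [452.3 -63.3 135.5] rows [[0.0004, 0.0002, 0.0101],[-0.0, 0.01, -0.04]]
```

View pics/s2.png

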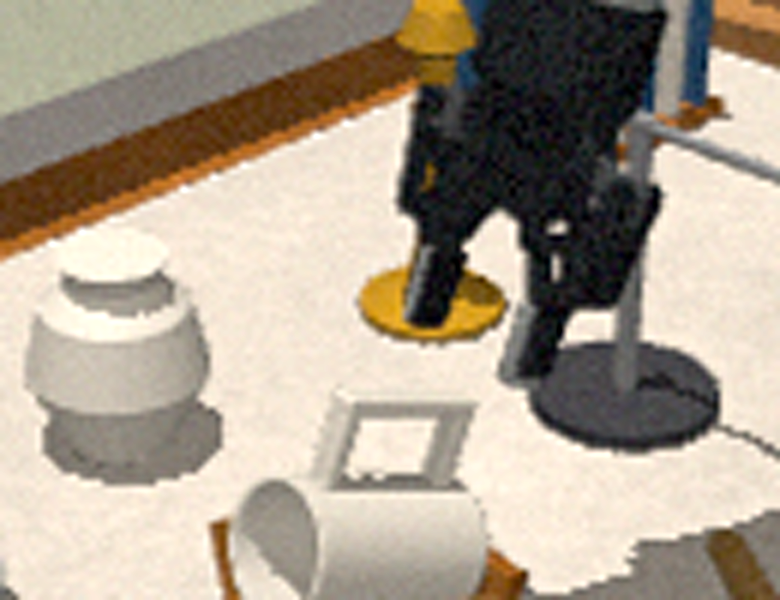

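Fingers at (430,325) and (515,380) straddle the bar's right (foot) end, as planned. I'll advance and grip.

{"method": "servo_tool", "body": {
  "steps": [
    [[0.0004,0,0.01],[0,0,0]],
    [[0.0004,0,0.01],[0,0,0]],
    [[0.0004,0,0.01],[0,0,0]],
    [[0.0004,0,0.01],[0,0,0]],
    [[0,0,0],[0,0,0]]
  ]
}}

```text
clock: 2.55
eef_pos: [451.0, -62.8, 134.9]
eef_rot: [-0.114, 0.745, 0.644, 0.131]
force: [0.3, 0.0, -0.1]
opening: 59.9
grip_force: 0.0
```

{"method": "servo_tool", "body": {
  "steps": [
    [[0,0,0],[0,0,0]],
    [[0,0,0],[0,0,0]],
    [[0,0,0],[0,0,0]],
    [[0,0,0],[0,0,0]],
    [[0,0,0],[0,0,0]],
    [[0,0,0],[0,0,0]],
    [[0,0,0],[0,0,0]],
    [[0,0,0],[0,0,0]]
  ],
  "claw": 1,
  "newtons": 70
}}

```text
clock: 3.35
eef_pos: [453.0, -64.1, 137.0]
eef_rot: [-0.112, 0.745, 0.644, 0.132]
force: [3.1, -2.0, 2.3]
opening: 12.5
grip_force: 69.7
```

Run:
```python
from h import *
s=robot.observe();print(s["eef_pos"],s["force"])
f=crop("side","s3",200,130,330,230,6)
print("tcp px",(proj(f,s["eef_pos"])-[200,130])*6)
```

```text
[452.9825103  -64.13509159 136.98399698] [ 3.13632667 -1.98301247  2.27943714]
tcp px [434.22080933 440.72539526]
```

View pics/s3.png

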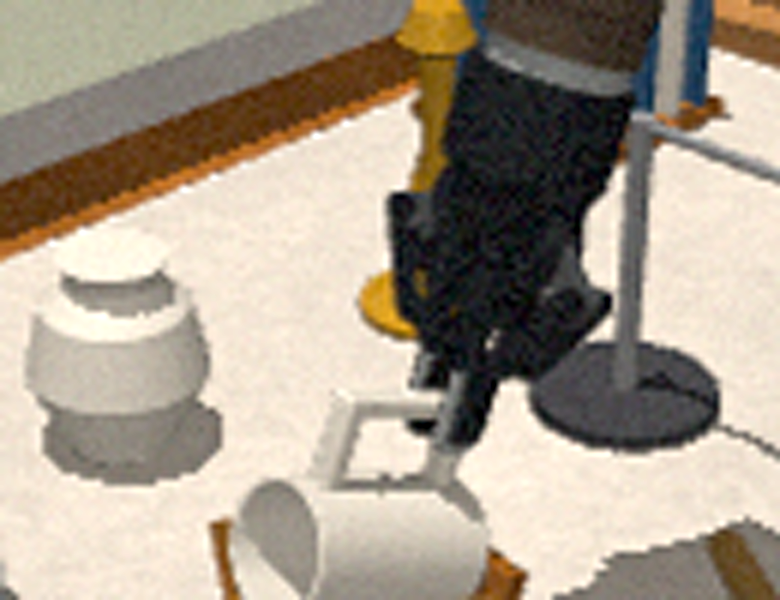

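The pads hold the handle bar at its foot end near (455,420), and the rest of the loop is free. Next I lift and carry.

Run:
```python
from h import *
s=robot.observe();o,A=fr(C);R0=Ro.from_quat(np.roll(s["eef_rot"],-1)).as_matrix()
g=A.T@(s["eef_pos"]-19*R0[:,2]-o)-[0,-85,78];print("grasp mug z,x",g@[0,ca,sa],g@[0,-sa,ca],g[0])
p1=s["eef_pos"]-90*R0[:,2];print(p1)
H=rot((0,1,0),(1,0,0))
m=plan(*inframe(ST,(-210,-27,235),H),8,p1,R0)
plan(*inframe(ST,(-175,-27,183),H),3,*m)
```

```text
grasp mug z,x 27.80207062368065 71.65534810727307 0.7071083661796098
[448.29103723 -94.45354986 221.59264864]
N=8 target [ 342.4 -348.6  235. ] rows [[-0.0322, -0.0098, -0.0081],[0.14, -2.49, -0.66]]
N=3 target [ 377.3 -350.5  183. ] rows [[-0.0, 0.0117, 0.0173],[0.0, 0.0, 0.0]]
```

{"method": "servo_tool", "body": {
  "steps": [
    [[0,0,-0.005],[0,0,0]],
    [[0,0,-0.01],[0,0,0]],
    [[0,0,-0.015],[0,0,0]],
    [[0,0,-0.02],[0,0,0]],
    [[0,0,-0.02],[0,0,0]],
    [[0,0,-0.02],[0,0,0]]
  ]
}}

```text
clock: 4.0
eef_pos: [446.5, -94.0, 221.8]
eef_rot: [-0.114, 0.745, 0.644, 0.131]
force: [-0.7, 0.7, -2.4]
opening: 12.6
grip_force: 69.0
```

{"method": "servo_tool", "body": {
  "steps": [
    [[-0.032,-0.01,-0.008],[0.15,-2.5,-0.65]],
    [[-0.032,-0.01,-0.008],[0.15,-2.5,-0.65]],
    [[-0.032,-0.01,-0.008],[0.15,-2.5,-0.65]],
    [[-0.032,-0.01,-0.008],[0.15,-2.5,-0.65]],
    [[-0.032,-0.01,-0.008],[0.15,-2.5,-0.65]],
    [[-0.032,-0.01,-0.008],[0.15,-2.5,-0.65]],
    [[-0.032,-0.01,-0.008],[0.15,-2.5,-0.65]],
    [[-0.032,-0.01,-0.008],[0.15,-2.5,-0.65]],
    [[0,0,0],[0,0,0]]
  ]
}}

```text
clock: 4.9
eef_pos: [339.3, -348.4, 234.9]
eef_rot: [-0.001, 0.727, 0.687, -0.002]
force: [-0.3, 0.3, -0.8]
opening: 12.6
grip_force: 69.0
```

Run:
```python
from h import *
s=robot.observe();print(s["eef_pos"],s["qpos"])
H=rot((0,1,0),(1,0,0))
m=plan(*inframe(ST,(-175,-27,183),H),4)
plan(*inframe(ST,(-70,-27,183),H),6,*m)
```

```text
[ 339.31670421 -348.41880261  234.89837808] [-0.79581376  0.21292173 -0.02132147  1.33770668 -0.00451655  0.83108583]
N=4 target [ 377.3 -350.5  183. ] rows [[0.0, 0.0095, 0.013],[-0.06, 0.04, -0.06]]
N=6 target [ 482.2 -355.9  183. ] rows [[-0.0, 0.0175, 0.0],[0.0, 0.0, 0.0]]
```

{"method": "servo_tool", "body": {
  "steps": [
    [[0,0.0095,0.013],[0,0,0]],
    [[0,0.0095,0.013],[0,0,0]],
    [[0,0.0095,0.013],[0,0,0]],
    [[0,0.0095,0.013],[0,0,0]],
    [[0,0,0],[0,0,0]]
  ]
}}

```text
clock: 5.4
eef_pos: [378.8, -346.7, 178.5]
eef_rot: [-0.004, 0.725, 0.689, -0.002]
force: [-0.5, -0.2, -2.0]
opening: 12.9
grip_force: 69.1
```

Run:
```python
from h import *
s=robot.observe();print(s["eef_pos"])
f=crop("side","a",280,130,365,230,5.5);f=crop("top","b",270,165,365,265,5.5)
import cv2
a=cv2.imread("pics/a.png");b=cv2.imread("pics/b.png");h=min(len(a),len(b));im=np.hstack([a[:h],b[:h]])[:, :];k=min(1,800/im.shape[1]);im=cv2.resize(im,None,fx=k,fy=k);cv2.imwrite("pics/s4.png",im);print(im.shape,k,a.shape)
```

```text
[ 378.78370604 -346.65098571  178.48802739]
(444, 800, 3) 0.8080808080808081 (550, 468, 3)
```

View pics/s4.png

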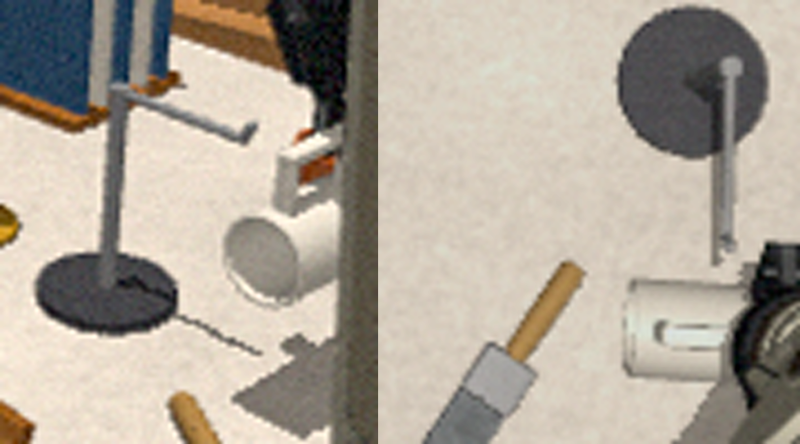

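The hook tip is at side (250,128) and top (728,240). The mug loop's mouth end is at side (285,155) and top (665,333), and the arm hides the rest. I'll check where the loop should project.

Run:
```python
from h import *
S=vision.grab_frame("side");T=vision.grab_frame("top")
s=robot.observe();R0=Ro.from_quat(np.roll(s["eef_rot"],-1)).as_matrix();p=s["eef_pos"];print(p,s["clock"])
g=p-19*R0[:,2]
k=.80808
def show(n,w):
    a=(proj(S,w)-[280,130]+.5)*5.5*k;b=(proj(T,w)-[270,165]+.5)*5.5*k+[378,0];print(n,np.round(w,1),a.round(),b.round())
for z,x,y in((88,75,7),(88,75,-7),(88,65,-7),(78,65,-7),(78,33,-7),(100,0,0)):
    show((z,x,y),g+R0@np.array([z-27.8,y,-(x-71.6)]))
for q in((-116,0,187),(-116,0,191),(0,0,179),(-110,0,175)):
    o,A=fr(ST);show(("hook",q),o+A@q)
H=rot((0,1,0),(1,0,0))
m=plan(*inframe(ST,(-175,-27,182),H),3)
```

```text
[ 378.56468464 -348.43113744  182.11320713] 5.6
(88, 75, 7) [ 388.8 -288.7  204.4] [283. 146.] [668. 322.]
(88, 75, -7) [ 374.8 -287.9  204.5] [301. 153.] [666. 344.]
(88, 65, -7) [ 374.8 -287.9  194.5] [299. 168.] [664. 343.]
(78, 65, -7) [ 374.3 -297.9  194.5] [308. 163.] [680. 344.]
(78, 33, -7) [ 374.1 -298.   162.5] [303. 207.] [673. 341.]
(100, 0, 0) [ 382.2 -276.4  129.4] [268. 258.] [634. 325.]
('hook', (-116, 0, 187)) [ 437.7 -326.6  187. ] [251. 130.] [723. 244.]
('hook', (-116, 0, 191)) [ 437.7 -326.6  191. ] [252. 125.] [724. 245.]
('hook', (0, 0, 179)) [ 553.5 -332.6  179. ] [122.  89.] [730.  65.]
('hook', (-110, 0, 175)) [ 443.6 -326.9  175. ] [243. 143.] [720. 235.]
N=3 target [ 377.3 -350.5  182. ] rows [[-0.0007, -0.0004, 0.0],[-0.07, 0.02, -0.01]]
```

Run:
```python
import cv2,numpy as np
im=cv2.imread("pics/s4.png")
a=cv2.resize(im[90:230,200:340],(400,400),interpolation=cv2.INTER_CUBIC)
b=cv2.resize(im[220:400,610:790],(400,400),interpolation=cv2.INTER_CUBIC)
cv2.imwrite("pics/s5.png",np.hstack([a,b]))
```

```text
(no output)
```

View pics/s5.png

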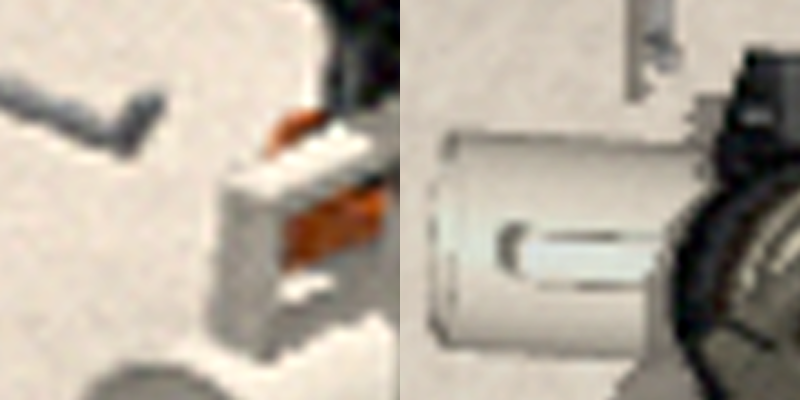

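Predicted and observed corners agree to about 2 mm, and the hook passes inside the loop with clearance. Inserting now.

{"method": "servo_tool", "body": {
  "steps": [
    [[-0.003,0.005,0],[0,0,0]],
    [[0,0.01,0],[0,0,0]],
    [[0,0.01,0],[0,0,0]],
    [[0,0.01,0],[0,0,0]],
    [[0,0.01,0],[0,0,0]],
    [[0,0.01,0],[0,0,0]],
    [[0,0,0],[0,0,0]]
  ]
}}

```text
clock: 6.3
eef_pos: [434.8, -354.3, 181.4]
eef_rot: [-0.001, 0.725, 0.689, -0.002]
force: [-0.4, -0.1, -2.0]
opening: 12.3
grip_force: 69.1
```

{"method": "servo_tool", "body": {
  "steps": [
    [[0,0.01,0],[0,0,0]],
    [[0,0.01,0],[0,0,0]],
    [[0,0.01,0],[0,0,0]],
    [[0,0.01,0],[0,0,0]],
    [[0,0.01,0],[0,0,0]],
    [[0,0,0],[0,0,0]],
    [[0,0,0],[0,0,0]]
  ]
}}

```text
clock: 7.0
eef_pos: [483.1, -356.8, 181.1]
eef_rot: [-0.001, 0.725, 0.688, -0.002]
force: [-0.8, -0.3, -2.9]
opening: 12.7
grip_force: 69.0
```

Run:
```python
from h import *
s=robot.observe();print(s["eef_pos"],s["force"],s["wrist_torque"])
f=crop("side","a",265,130,365,230,5.5);f=crop("top","b",270,165,365,265,5.5)
import cv2
a=cv2.imread("pics/a.png");b=cv2.imread("pics/b.png");h=min(len(a),len(b));im=np.hstack([a[:h],b[:h]]);k=800/im.shape[1];cv2.imwrite("pics/s6.png",cv2.resize(im,None,fx=k,fy=k))
H=rot((0,1,0),(1,0,0))
plan(*inframe(ST,(-70,-30,183),H),3)
```

```text
[ 483.1499323  -356.83841455  181.12782796] [-0.77957552 -0.33059485 -2.92466896] [ 0.01270882 -0.0302988  -0.03087068]
N=3 target [ 482.  -358.9  183. ] rows [[-0.0007, -0.0002, -0.0006],[-0.09, 0.01, -0.02]]
```

View pics/s6.png

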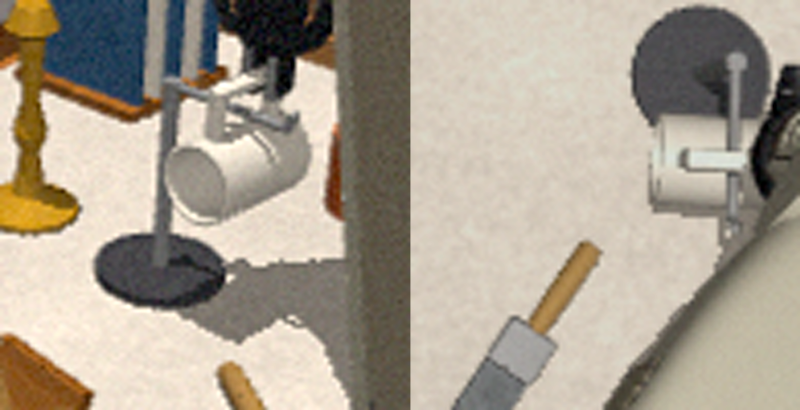

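The hook bar passes through the handle loop (left panel (285,118), right panel (735,160)), with no contact force. Lowering onto it.

{"method": "servo_tool", "body": {
  "steps": [
    [[0,0,0.003],[0,0,0]],
    [[0,0,0.003],[0,0,0]],
    [[0,0,0.003],[0,0,0]],
    [[0,0,0.002],[0,0,0]],
    [[0,0,0.001],[0,0,0]],
    [[0,0,0],[0,0,0]]
  ]
}}

```text
clock: 7.7
eef_pos: [482.9, -356.9, 169.2]
eef_rot: [-0.001, 0.726, 0.688, -0.002]
force: [0.1, 0.5, -2.7]
opening: 12.5
grip_force: 69.1
```

{"method": "servo_tool", "body": {
  "steps": [
    [[0,0,0.001],[0,0,0]],
    [[0,0,0.001],[0,0,0]],
    [[0,0,0],[0,0,0]]
  ]
}}

```text
clock: 8.0
eef_pos: [483.0, -357.0, 167.3]
eef_rot: [-0.001, 0.726, 0.688, -0.002]
force: [0.4, 0.8, -1.4]
opening: 12.4
grip_force: 69.1
```

{"method": "servo_tool", "body": {
  "steps": [
    [[0,0,0.001],[0,0,0]],
    [[0,0,0.001],[0,0,0]],
    [[0,0,0],[0,0,0]]
  ]
}}

```text
clock: 8.3
eef_pos: [483.2, -357.1, 166.2]
eef_rot: [-0.001, 0.726, 0.688, -0.002]
force: [-0.5, 0.9, 1.8]
opening: 13.0
grip_force: 69.7
```

Contact. I'll open part-way and withdraw upwards.

{"method": "servo_tool", "body": {
  "steps": [
    [[0,0,0],[0,0,0]],
    [[0,0,0],[0,0,0]],
    [[0,0,0],[0,0,0]],
    [[0,0,0],[0,0,0]],
    [[0,0,0],[0,0,0]],
    [[0,0,0],[0,0,0]]
  ],
  "claw": 0.3
}}

```text
clock: 8.9
eef_pos: [483.0, -357.0, 165.4]
eef_rot: [-0.001, 0.726, 0.688, -0.002]
force: [-0.6, -0.7, 0.2]
opening: 29.7
grip_force: 0.0
```

{"method": "servo_tool", "body": {
  "steps": [
    [[0,0,-0.005],[0,0,0]],
    [[0,0,-0.01],[0,0,0]],
    [[0,0,-0.02],[0,0,0]],
    [[0,0,-0.03],[0,0,0]],
    [[0,0,-0.03],[0,0,0]],
    [[0,0,-0.03],[0,0,0]]
  ]
}}

```text
clock: 9.5
eef_pos: [483.5, -356.9, 292.7]
eef_rot: [-0.0, 0.726, 0.688, -0.002]
force: [1.1, -0.3, 0.5]
opening: 29.7
grip_force: 0.0
```

Run:
```python
from h import *
s=robot.observe();print(s["eef_pos"],s["qpos"])
f=crop("side","s7",150,90,350,240,4)
# vase grasp: options
o,A=fr(C)
```

```text
[ 483.51399477 -356.90025278  292.72797457] [-0.63440923  0.44027973  0.44710462  1.57912453 -0.00288533  0.98926877]
```

View pics/s7.png

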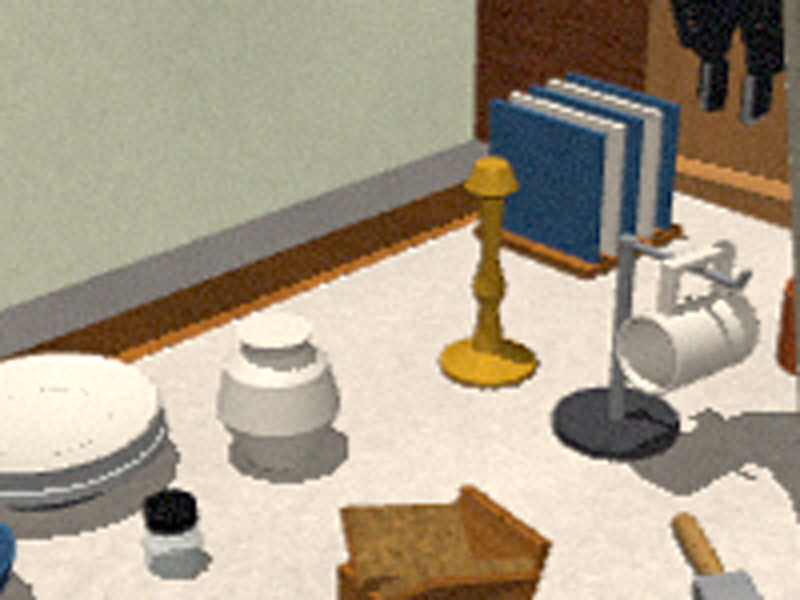

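The mug hangs level on the hook: loop at (700,270), mug at (690,340), gripper clear at (735,85). The picture allowance is now used, so from here I check with numbers and image code.

```bash
cat >> h.py <<'E'
def Rd(th): # tool tilted: d = (0,cos th, -sin th) in cradle axes, y_t=cradle x
    t=np.deg2rad(th);return rot((0,np.sin(t),np.cos(t)),(1,0,0))
VX=np.array([561.,308.,0])
def vpose(h,back,th=30):
    R=fr(C)[1]@Rd(th);return VX+[0,0,h]+(19-back)*R[:,2],R
E
python3 - <<'E'
from h import *
s=robot.observe()
R=fr(C)[1]@Rd(65)
m=plan([480,-30,330],R,8)
plan(*vpose(142,95),9,*m)
E
```

```text
N=8 target [480 -30 330] rows [[0.0411, -0.0044, 0.0038],[-0.1, 3.17, 0.64]]
N=9 target [551.7 242.8 180. ] rows [[0.013, 0.0036, 0.0334],[0.0, 3.89, -0.0]]
```

{"method": "servo_tool", "body": {
  "steps": [
    [[0.041,-0.0045,0.004],[-0.1,3.2,0.65]],
    [[0.041,-0.0045,0.004],[-0.1,3.2,0.65]],
    [[0.041,-0.0045,0.004],[-0.1,3.2,0.65]],
    [[0.041,-0.0045,0.004],[-0.1,3.2,0.65]],
    [[0.041,-0.0045,0.004],[-0.1,3.2,0.65]],
    [[0.041,-0.0045,0.004],[-0.1,3.2,0.65]],
    [[0.041,-0.0045,0.004],[-0.1,3.2,0.65]],
    [[0.041,-0.0045,0.004],[-0.1,3.2,0.65]],
    [[0,0,0],[0,0,0]]
  ],
  "claw": -1
}}

```text
clock: 10.45
eef_pos: [477.7, -27.3, 324.5]
eef_rot: [-0.148, 0.737, 0.639, 0.165]
force: [0.4, -0.3, 0.7]
opening: 85.5
grip_force: 0.0
```

Run:
```python
from h import *
s=robot.observe();print(s["qpos"])
plan(*vpose(142,95),10)
# vase position refine via blob: dark mouth hole in both views
for n,(x,y) in(("top",(129,176)),("side",(123.7,236.3))):
    f=vision.grab_frame(n);g=cv2.cvtColor(f["img"],6);x0,y0=int(x)-12,int(y)-12;w=g[y0:y0+25,x0:x0+25].astype(float)
    lab,L,st,ce=cv2.connectedComponentsWithStats((w<w.min()+25).astype("uint8"))[0:4]
    i=1+st[1:,4].argmax();c=ce[i]+[x0,y0];print(n,w.min(),st[i],c,onz(f,*c,165))
```

```text
[-0.32869306  0.21729793  0.13749048  1.58730629  0.43683353  1.36270772]
N=10 target [551.7 242.8 180. ] rows [[0.0116, 0.0036, 0.0296],[-0.04, 3.44, -0.02]]
top 14.0 [ 8  9  8  8 55] [128.45454545 176.43636364] [558.90381973 310.03879207 165.        ]
side 1.0 [ 7  9 12  7 53] [123.52830189 236.28301887] [563.13933592 308.16108164 165.        ]
```

{"method": "servo_tool", "body": {
  "steps": [
    [[0.0116,0.0036,0.0296],[0,3.45,0]],
    [[0.0116,0.0036,0.0296],[0,3.45,0]],
    [[0.0116,0.0036,0.0296],[0,3.45,0]],
    [[0.0116,0.0036,0.0296],[0,3.45,0]],
    [[0.0116,0.0036,0.0296],[0,3.45,0]],
    [[0.0116,0.0036,0.0296],[0,3.45,0]],
    [[0.0116,0.0036,0.0296],[0,3.45,0]],
    [[0.0116,0.0036,0.0296],[0,3.45,0]],
    [[0.0116,0.0036,0.0296],[0,3.45,0]],
    [[0.0116,0.0036,0.0296],[0,3.45,0]],
    [[0,0,0],[0,0,0]]
  ]
}}

```text
clock: 11.65
eef_pos: [550.9, 241.0, 173.9]
eef_rot: [-0.332, 0.657, 0.565, 0.374]
force: [-0.7, -0.7, -0.4]
opening: 85.3
grip_force: 0.0
```

Run:
```python
from h import *
s=robot.observe();print(s["qpos"],s["eef_pos"])
m=plan(*vpose(142,50),4);plan(*vpose(142,0),5,*m)
```

```text
[-0.03766695  0.4361978  -0.31761237  0.65132142  1.03868964  1.778229  ] [550.85305089 240.96500921 173.87682978]
N=4 target [557.2 281.4 157.5] rows [[0.0016, 0.0002, 0.0109],[-0.09, 0.01, -0.17]]
N=5 target [563.3 324.3 132.5] rows [[0.0, 0.0, 0.01],[0.0, 0.0, 0.0]]
```

{"method": "servo_tool", "body": {
  "steps": [
    [[0.0016,0.0002,0.011],[-0.1,0,-0.2]],
    [[0.0016,0.0002,0.011],[-0.1,0,-0.2]],
    [[0.0016,0.0002,0.011],[-0.1,0,-0.2]],
    [[0.0016,0.0002,0.011],[-0.1,0,-0.2]],
    [[0,0,0],[0,0,0]],
    [[0,0,0],[0,0,0]]
  ]
}}

```text
clock: 12.25
eef_pos: [559.0, 279.8, 160.8]
eef_rot: [-0.325, 0.654, 0.568, 0.38]
force: [0.1, 1.1, -0.2]
opening: 85.3
grip_force: 0.0
```

Run:
```python
from h import *
s=robot.observe();print(s["eef_pos"]);plan(*vpose(142,0),5)
```

```text
[559.02357757 279.83445798 160.7748917 ]
N=5 target [563.3 324.3 132.5] rows [[-0.0004, -0.0004, 0.0106],[0.05, 0.0, 0.04]]
```

{"method": "servo_tool", "body": {
  "steps": [
    [[0,-0.0003,0.011],[0,0,0]],
    [[0,-0.0003,0.011],[0,0,0]],
    [[0,-0.0003,0.011],[0,0,0]],
    [[0,-0.0003,0.011],[0,0,0]],
    [[0,-0.0003,0.011],[0,0,0]],
    [[0,0,0],[0,0,0]]
  ]
}}

```text
clock: 12.85
eef_pos: [564.0, 327.9, 132.7]
eef_rot: [-0.326, 0.654, 0.568, 0.379]
force: [-0.1, -0.1, -0.1]
opening: 85.6
grip_force: 0.0
```

{"method": "servo_tool", "body": {
  "steps": [
    [[0,0,0],[0,0,0]],
    [[0,0,0],[0,0,0]],
    [[0,0,0],[0,0,0]],
    [[0,0,0],[0,0,0]],
    [[0,0,0],[0,0,0]],
    [[0,0,0],[0,0,0]],
    [[0,0,0],[0,0,0]],
    [[0,0,0],[0,0,0]]
  ],
  "claw": 1,
  "newtons": 100
}}

```text
clock: 13.65
eef_pos: [564.1, 328.3, 133.8]
eef_rot: [-0.326, 0.653, 0.568, 0.38]
force: [-0.3, -2.5, 4.7]
opening: 31.1
grip_force: 98.4
```

Run:
```python
from h import *
s=robot.observe();R0=Ro.from_quat(np.roll(s["eef_rot"],-1)).as_matrix();print(s["eef_pos"],s["force"],s["wrist_torque"],"grasp",s["eef_pos"]-19*R0[:,2])
```

```text
[564.14520122 328.31381723 133.82295771] [-0.33601603 -2.52377846  4.67271805] [-0.39007139  0.21898791  0.13196625] grasp [561.74671536 312.02101633 143.29881676]
```

```bash
python3 - <<'E'
from h import *
s=robot.observe();R0=Ro.from_quat(np.roll(s["eef_rot"],-1)).as_matrix()
# vase frame with y-axis horizontally toward cradle +y, foot origin
o,A=fr(C);foot=np.array([561.2,308.5,0]);np.savez("g.npz",Rt=A.T@R0,pt=A.T@(s["eef_pos"]-foot))
E
cat >> h.py <<'E'
def lay(n,ax,ang=70):  # tool pose with vase laid: n above trough (normal), ax up-slope from seat
    g=np.load("g.npz");o,A=fr(C);L=Ro.from_euler("x",-ang,degrees=True).as_matrix()
    f=np.array([0,-85+ca*ax-sa*n,78+sa*ax+ca*n]);return o+A@(f+L@g["pt"]),A@L@g["Rt"]
E
python3 - <<'E'
from h import *
s=robot.observe();R0=Ro.from_quat(np.roll(s["eef_rot"],-1)).as_matrix()
print("lift in tool",R0.T@[0,0,.11]/6)
q=s["eef_pos"]+[0,0,110]
m=plan(*lay(70,8),16,q,R0)
plan(*lay(2,8),6,*m)
E
```

```text
lift in tool [ 0.01589017  0.00011149 -0.00914337]
N=16 target [467.6  43.  173.5] rows [[-0.0196, -0.0035, -0.0049],[0.02, -4.37, -0.02]]
N=6 target [470.9  66.  109.6] rows [[0.0057, -0.0, 0.0098],[0.0, 0.0, 0.0]]
```

{"method": "servo_tool", "body": {
  "steps": [
    [[0.004,0,-0.0023],[0,0,0]],
    [[0.008,0,-0.0046],[0,0,0]],
    [[0.016,0,-0.0092],[0,0,0]],
    [[0.02,0,-0.0115],[0,0,0]],
    [[0.02,0,-0.0115],[0,0,0]],
    [[0.016,0,-0.0092],[0,0,0]],
    [[0.01,0,-0.0057],[0,0,0]]
  ]
}}

```text
clock: 14.35
eef_pos: [563.4, 328.5, 243.0]
eef_rot: [-0.325, 0.653, 0.568, 0.38]
force: [0.8, -0.6, -3.8]
opening: 31.4
grip_force: 99.0
```

Run:
```python
from h import *
s=robot.observe();print(s["eef_pos"],s["force"],s["wrist_torque"],s["opening"],s["qpos"])
plan(*lay(70,8),16)
```

```text
[563.44867755 328.5429222  242.97828642] [ 0.77855903 -0.60332291 -3.7535391 ] [-1.38569608  0.215535   -0.05615345] 31.375027061325415 [ 0.1297734   0.33539923 -0.28223004  0.51147544  0.9848011   2.07935326]
N=16 target [467.6  43.  173.5] rows [[-0.0196, -0.0035, -0.0049],[0.02, -4.37, -0.02]]
```

Run:
```python
from h import *
s=robot.observe()
p2,R2=lay(70,8);_,R1=lay(70,8,35)
m=plan([515,170,265],R1,9);m=plan(p2,R2,9,*m);plan(*lay(2,8),6,*m)
```

```text
N=9 target [515 170 265] rows [[-0.0114, -0.0028, -0.0147],[0.02, -3.88, -0.01]]
N=9 target [467.6  43.  173.5] rows [[-0.0164, -0.0033, 0.0077],[0.02, -3.89, -0.01]]
N=6 target [470.9  66.  109.6] rows [[0.0057, -0.0, 0.0098],[0.0, 0.0, 0.0]]
```

{"method": "servo_tool", "body": {
  "steps": [
    [[-0.0114,-0.0028,-0.0147],[0,-3.9,0]],
    [[-0.0114,-0.0028,-0.0147],[0,-3.9,0]],
    [[-0.0114,-0.0028,-0.0147],[0,-3.9,0]],
    [[-0.0114,-0.0028,-0.0147],[0,-3.9,0]],
    [[-0.0114,-0.0028,-0.0147],[0,-3.9,0]],
    [[-0.0114,-0.0028,-0.0147],[0,-3.9,0]],
    [[-0.0114,-0.0028,-0.0147],[0,-3.9,0]],
    [[-0.0114,-0.0028,-0.0147],[0,-3.9,0]],
    [[-0.0114,-0.0028,-0.0147],[0,-3.9,0]]
  ]
}}

```text
clock: 15.25
eef_pos: [514.1, 169.7, 263.4]
eef_rot: [-0.139, 0.738, 0.64, 0.163]
force: [0.1, -0.5, -3.7]
opening: 31.2
grip_force: 99.1
```

{"method": "servo_tool", "body": {
  "steps": [
    [[-0.0164,-0.0033,0.0077],[0,-3.9,0]],
    [[-0.0164,-0.0033,0.0077],[0,-3.9,0]],
    [[-0.0164,-0.0033,0.0077],[0,-3.9,0]],
    [[-0.0164,-0.0033,0.0077],[0,-3.9,0]],
    [[-0.0164,-0.0033,0.0077],[0,-3.9,0]],
    [[-0.0164,-0.0033,0.0077],[0,-3.9,0]],
    [[-0.0164,-0.0033,0.0077],[0,-3.9,0]],
    [[-0.0164,-0.0033,0.0077],[0,-3.9,0]],
    [[-0.0164,-0.0033,0.0077],[0,-3.9,0]],
    [[0,0,0],[0,0,0]],
    [[0,0,0],[0,0,0]]
  ]
}}

```text
clock: 16.35
eef_pos: [467.2, 44.5, 172.4]
eef_rot: [0.059, 0.753, 0.652, -0.065]
force: [1.1, -0.6, -3.1]
opening: 31.1
grip_force: 99.4
```

Run:
```python
from h import *
s=robot.observe();print(s["eef_pos"],s["force"],s["wrist_torque"],s["opening"],s["grip_force"])
p,R=lay(70,8);R0=Ro.from_quat(np.roll(s["eef_rot"],-1)).as_matrix()
print("target",p,"rot err deg (tool)",np.rad2deg(Ro.from_matrix(R0.T@R).as_rotvec()))
m=plan(p,R,3);plan(*lay(10,8),6,*m)
# predicted vase silhouette check: white pixels of the vase vs cylinder axis
T=vision.grab_frame("top");S=vision.grab_frame("side")
g=np.load("g.npz");o,A=fr(C)
V=R0@g["Rt"].T   # vase->world
f=s["eef_pos"]-V@g["pt"]
print("foot",f,"axis(cradle)",A.T@V[:,2])
for n,F,x0 in(("top",T,[180,150]),("side",S,[160,130])):
    print(n,[tuple(np.round(proj(F,f+V@np.array([0,0,h])),1)) for h in(0,50,92,118,165)])
```

```text
[467.24545376  44.48757773 172.38814382] [ 1.07842521 -0.63300924 -3.11646008] [ 0.5042116  -0.08049123 -0.00267011] 31.11969289688246 99.41664218902588
target [467.62296597  42.95005519 173.46161695] rot err deg (tool) [ 0.03926672  0.10437428 -0.35948398]
N=3 target [467.6  43.  173.5] rows [[-0.0005, 0.0002, -0.0003],[0.01, 0.03, -0.12]]
N=6 target [470.5  63.3 117.1] rows [[0.005, -0.0, 0.0087],[0.0, 0.0, 0.0]]
foot [447.6125574  -86.70307514 145.67845358] axis(cradle) [0.00510086 0.94028978 0.34033677]
top [(np.float64(263.4), np.float64(215.2)), (np.float64(247.4), np.float64(212.8)), (np.float64(233.7), np.float64(210.8)), (np.float64(225.1), np.float64(209.5)), (np.float64(209.2), np.float64(207.1))]
side [(np.float64(279.6), np.float64(198.4)), (np.float64(265.9), np.float64(198.3)), (np.float64(253.7), np.float64(198.3)), (np.float64(245.8), np.float64(198.2)), (np.float64(230.8), np.float64(198.2))]
```

Run:
```python
from h import *
S=vision.grab_frame("side")
ref=cv2.resize(cv2.imread("pics/s7.png"),(200,150),interpolation=cv2.INTER_AREA).astype(int)
cur=cv2.convertScaleAbs(S["img"][90:240,150:350],alpha=1.6).astype(int)
d=np.abs(cur-ref).max(2)
np.set_printoptions(linewidth=250)
for r in range(178,226,3):
    print(r,''.join('%4d'%d[r-90,c-150] for c in range(220,296,3)))
g=np.load("g.npz");o,A=fr(C);s=robot.observe();R0=Ro.from_quat(np.roll(s["eef_rot"],-1)).as_matrix();V=R0@g["Rt"].T;f=s["eef_pos"]-V@g["pt"]
c=ray(S,0,0)[0]
for h,r in((0,33),(20,33),(50,33),(85,33),(125,17),(165,17)):
    ax=f+V[:,2]*h;n=np.cross(V[:,2],c-ax);n/=np.linalg.norm(n);print(h,proj(S,ax+n*r).round(1),proj(S,ax-n*r).round(1))
e=V[:,0]*33;print("foot x-ends",proj(S,f+e),proj(S,f-e))
```

```text
178  128 118 119 175 229 236 217 185 205  22  14  18  15  24  18  32  14  11  11  17  16   6  12  16  19  13
181   73 134 148 203 154 215 236 191 203 192 215  13  16  16  11  13  18  12  17   8  24  10  20  20  14  17
184   13 246 232 159 104 214 216 214 209 196 207  17  19  17  10  26  22  14  18  25   6  29  21  15  14  15
187   10  17 162 163 121 228 224 227 217 192 219  36  17 103  18  14 134  56  31  15  17  17  10  11  22   8
190   15  23  41 140 127 189 162 219 212 241 213  35  44  28  92  23 114 143   7  14  13  19  14  10  14   4
193   13   8  12  69  56 155 209 244 228 210 236  76  74  25  61  14   6  10   4   4 103   7  11  17   7  13
196   15  13  18 154 118  71 219 225 232 214  72  65  63  73  11  86  20  19  29  19  53  30  46   9   5   6
199    8  11  26 103 124  57 137 239 237  60  74  69  68  66  50  87  46 166 214  39  66  57  55   9  21   1
202   10  17   8 110 121  30 153 221 205  84  69  83  58  73  85 100  63 172 200  66 113  77  65  18  31  16
205   17  21   7  23   4   3 140 203 245 116  79  74  76  75 166  88  87 160  92  94 151  95  14  20  15  10
208   13  
[... 198 characters left out ...]
7  21  16
214   22  13  18  11  15  20  17  15  11  14  17  10  12  17  12   5  24  76  16  17  21  19  15  18  14  14
217   20  18  15  16  11  11   8  10   6  14  13   9  16  14  11  11  19  22  71  18  20  16  18  17  18  16
220   11  18  14  23  21  16  15  13  28  10  10   4  11   9  23   8  32  34  27  54  37  16  14  15  15  22
223   19  16  13  16  18  17  34  23  52  14  11  10  12  27  34  10  33  30  30  17  29  74  19  11  17  17
0 [279.6 185.7] [279.5 210.1]
20 [274.2 185.6] [274.1 210.3]
50 [265.9 185.3] [265.8 210.5]
85 [255.8 185. ] [255.7 210.7]
125 [243.6 191. ] [243.5 204.6]
165 [230.8 190.8] [230.7 204.8]
foot x-ends [271.97421556 192.92345128] [287.45053572 203.16088653]
```

The vase silhouette matches the prediction to about 1 px and has not tilted. Lowering.

{"method": "servo_tool", "body": {
  "steps": [
    [[0.0045,0,0.0085],[0,0,-0.1]],
    [[0.0045,0,0.0085],[0,0,-0.1]],
    [[0.0045,0,0.0085],[0,0,-0.1]],
    [[0.0045,0,0.0085],[0,0,-0.1]],
    [[0.0045,0,0.0085],[0,0,0]],
    [[0.0045,0,0.0085],[0,0,0]],
    [[0,0,0],[0,0,0]],
    [[0,0,0],[0,0,0]]
  ]
}}

```text
clock: 17.3
eef_pos: [469.8, 61.0, 117.4]
eef_rot: [0.06, 0.751, 0.655, -0.066]
force: [-0.2, -0.8, -2.9]
opening: 31.5
grip_force: 99.4
```

Run:
```python
from h import *
s=robot.observe();print(s["eef_pos"],s["force"],s["wrist_torque"])
m=plan(*lay(4,6),3);plan(*lay(0,6),4,*m);plan(*lay(0,0),4,*lay(0,6))
```

```text
[469.83335734  60.97730008 117.44668241] [-0.22683964 -0.7921837  -2.85180142] [ 5.30786913e-01 -7.34901574e-02 -5.19372693e-04]
N=3 target [470.6  63.4 110.8] rows [[0.0012, 0.0001, 0.002],[0.02, 0.09, 0.01]]
N=4 target [470.7  64.8 107. ] rows [[0.0005, -0.0, 0.0009],[0.0, 0.0, 0.0]]
N=4 target [469.9  59.2 104.9] rows [[-0.0013, -0.0, 0.0007],[0.0, 0.0, 0.0]]
```

{"method": "servo_tool", "body": {
  "steps": [
    [[0.001,0,0.002],[0,0,0]],
    [[0.001,0,0.002],[0,0,0]],
    [[0.001,0,0.002],[0,0,0]],
    [[0,0,0],[0,0,0]]
  ]
}}

```text
clock: 17.7
eef_pos: [470.6, 62.7, 111.4]
eef_rot: [0.06, 0.751, 0.655, -0.065]
force: [1.5, -0.5, -2.9]
opening: 31.1
grip_force: 99.3
```

{"method": "servo_tool", "body": {
  "steps": [
    [[0.0005,0,0.001],[0,0,0]],
    [[0.0005,0,0.001],[0,0,0]],
    [[0,0,0],[0,0,0]]
  ]
}}

```text
clock: 18.0
eef_pos: [471.4, 63.1, 109.9]
eef_rot: [0.061, 0.751, 0.655, -0.065]
force: [2.8, -1.8, 2.0]
opening: 31.5
grip_force: 99.2
```

{"method": "servo_tool", "body": {
  "steps": [
    [[0,0.001,0],[0,0,0]],
    [[-0.0013,0,0.0007],[0,0,0]],
    [[-0.0013,0,0.0007],[0,0,0]],
    [[0,0,0],[0,0,0]]
  ]
}}

```text
clock: 18.4
eef_pos: [472.0, 60.9, 108.6]
eef_rot: [0.06, 0.751, 0.655, -0.064]
force: [3.3, 0.7, 0.4]
opening: 31.4
grip_force: 99.5
```

{"method": "servo_tool", "body": {
  "steps": [
    [[-0.0013,0,0.0005],[0,0,0]],
    [[-0.0009,0,0.0003],[0,0,0]],
    [[0,0,0],[0,0,0]]
  ]
}}

```text
clock: 18.7
eef_pos: [471.3, 58.4, 108.0]
eef_rot: [0.06, 0.751, 0.655, -0.065]
force: [4.0, 1.4, 1.6]
opening: 31.7
grip_force: 99.6
```

{"method": "servo_tool", "body": {
  "steps": [
    [[0,0.001,0],[0,0,0]],
    [[0,0.001,0.0005],[0,0,0]],
    [[0,0,0.0005],[0,0,0]],
    [[0,0,0],[0,0,0]]
  ]
}}

```text
clock: 19.1
eef_pos: [472.1, 58.5, 107.1]
eef_rot: [0.059, 0.751, 0.655, -0.065]
force: [1.3, 4.8, 5.6]
opening: 31.5
grip_force: 100.6
```

{"method": "servo_tool", "body": {
  "steps": [
    [[-0.0013,0,0.0005],[0,0,0]],
    [[-0.0013,0,0.0005],[0,0,0]],
    [[0,0,0],[0,0,0]]
  ]
}}

```text
clock: 19.4
eef_pos: [472.3, 58.5, 107.1]
eef_rot: [0.057, 0.751, 0.655, -0.063]
force: [0.7, 13.3, 8.8]
opening: 31.3
grip_force: 100.9
```

The foot is now against the end board. I'll ease off, release and withdraw.

{"method": "servo_tool", "body": {
  "steps": [
    [[0.0012,0,-0.0006],[0,0,0]],
    [[0,0,0],[0,0,0]]
  ],
  "newtons": 30
}}

```text
clock: 19.6
eef_pos: [472.2, 58.5, 107.1]
eef_rot: [0.058, 0.751, 0.655, -0.064]
force: [1.4, 7.6, 5.8]
opening: 31.0
grip_force: 100.6
```

{"method": "servo_tool", "body": {
  "steps": [
    [[0,0,0],[0,0,0]],
    [[0,0,0],[0,0,0]],
    [[0,0,0],[0,0,0]],
    [[0,0,0],[0,0,0]],
    [[0,0,0],[0,0,0]]
  ],
  "claw": -0.5
}}

```text
clock: 20.1
eef_pos: [472.0, 56.0, 106.4]
eef_rot: [0.06, 0.751, 0.655, -0.066]
force: [-0.7, 0.6, 0.3]
opening: 63.8
grip_force: 0.0
```

{"method": "servo_tool", "body": {
  "steps": [
    [[0,0,-0.005],[0,0,0]],
    [[0,0,-0.01],[0,0,0]],
    [[0,0,-0.02],[0,0,0]],
    [[0,0,-0.03],[0,0,0]],
    [[0,0,-0.04],[0,0,0]],
    [[0,0,-0.04],[0,0,0]],
    [[0,0,-0.04],[0,0,0]],
    [[0,0,0],[0,0,0]]
  ]
}}

```text
clock: 20.9
eef_pos: [478.9, 90.3, 295.6]
eef_rot: [0.063, 0.751, 0.655, -0.06]
force: [0.4, 0.4, -0.4]
opening: 64.2
grip_force: 0.0
```

Run:
```python
from h import *
S=vision.grab_frame("side");s=robot.observe();print(s["clock"],s["eef_pos"],s["force"])
cv2.imwrite("pics/end.png",S["img"])
ref=cv2.resize(cv2.imread("pics/s7.png"),(200,150),interpolation=cv2.INTER_AREA).astype(int)
cur=cv2.convertScaleAbs(S["img"][90:240,150:350],alpha=1.6).astype(int)
d=np.abs(cur-ref).max(2)
for r in range(184,246,3):
    if r<240: print(r,''.join('%4d'%d[r-90,c-150] for c in range(217,296,3)))
o,A=fr(C);c=ray(S,0,0)[0];u=A@[0,ca,sa];f=o+A@[0,-85,78]
for h,r in((0,33),(85,33),(125,17),(165,17)):
    ax=f+u*h;n=np.cross(u,c-ax);n/=np.linalg.norm(n);print(h,proj(S,ax+n*r).round(1),proj(S,ax-n*r).round(1))
print("mug region diff",[int(x) for x in (d[55:100,150:195].mean(),(d[55:100,150:195]>60).sum())])
```

```text
20.95 [477.8705325   89.766246   292.68801776] [ 0.23496121 -0.08539552 -0.44671106]
184    9   3   9  17   3  10  18  14  14  17  11  12  15  16   8   7  16  19  14  11  10   8  22  16  13  12  14
187   12  11  10  16  13   6  14  17  15  16  16  11  13  16  10  10  14  22  15  13  21  16  12  10   6  15   5
190    8  13  13   5  12   4  19  14  11  15   5  16  13  12  12  12  12   9  14  16  14  12  15  12  11   8   9
193   12  19   6  10   8   3  20  20   9  15  15  13  10  11  15  11  10  12  18   6  11  14  16  11  13  12  10
196   13  11  15  13  22   8  15  13  13  15  15   9  18   8   9  11  13  10  13   6  15  12  13   9  14   6  10
199   12   4  10  13   9   2  12  12  16  14  16   9  13  15  10  10  12  17  16  16  12   9  14  18   1  22  11
202    7  18   5  10   9  10   7   7  17  19  16  16  13  20  13  10  12  13  15   7  22  11   7  12  10  29  10
205   13  10  13  14   7   8   7  12  14  13  13  15  13  13  15  16   9  13  13  13  11  20  16  14  11  12  12
208    7  10  13   6   7   5  14  17  11  15  14   8  16 102 162  12   4  52  23   9  12   9   9  17   9  14  1
[... 582 characters left out ...]
9 242  90  75  85 101  84  81  94  87  96 100  63  87 106  95 111  94  97  70  11  19  16  15  15
229   14  12  15   4  24  16  16  15  40  85  81  92  91  57  89  70  76  94  92  64  76  10  19   8  11  13   9
232   13  14  11  14  21  13  18  11  32  34  84  78  29  38   4   5  10   8  15  11   7   6  18  20  11   7  11
235   18  10  12  12  11  10  20  23  19   8  16  28  43  31  47  47  19   6  11  22   5  17   6   9  14   8  10
238   12   8  11  15  11  12   6  17  17  70  30  25  13   6  12  21   4  19  10  12   6   8   5  18  14  11  10
0 [273.8 208.8] [275.1 232.7]
85 [250.4 209.3] [251.6 234.5]
125 [238.8 215.8] [239.4 229.1]
165 [226.3 216.3] [226.9 229.9]
mug region diff [19, 139]
```

Run:
```python
import cv2,numpy as np
ref=cv2.resize(cv2.imread("pics/s7.png"),(200,150),interpolation=cv2.INTER_AREA)
cur=cv2.convertScaleAbs(cv2.imread("pics/end.png")[90:240,150:350],alpha=1.6)
d=np.abs(cur.astype(int)-ref).max(2)
for r in range(55,100,2):print(r+90,''.join('#' if v>60 else '.' for v in d[r,150:200]),''.join('o' if v<60 else '.' for v in cur[r,150:200].mean(1)))
a,b=[cv2.cvtColor(x[58:98,150:192],6).astype("float32") for x in(ref,cur)]
print(cv2.phaseCorrelate(a,b))
```

```text
145 .................................................. ........o.......o.................................
147 .................................................. ........o.........................................
149 ................................................## ...............o..................................
151 .............................#####..............## ..................................................
153 ..............................##................## ..................................................
155 ...................####.........................## .oo...............................................
157 ................................................## .o................................................
159 ................................................#. ..................................................
161 .................................................. ..................................................
163 ................................####.............# ..................................................
165 .....................#.......##..###
[... 704 characters left out ...]
9 ...##............................................. .............................................o....
181 ...##............................................# ..................................................
183 ....##.......................##................... ..................................................
185 ......##....#..#.................................# ..................................................
187 ............#...###..............................# ..................................................
189 .................................................. ..................................................
((0.13549492510319183, -0.030475619191374648), 0.7594517996576098)
```

```bash
python3 -c "
from plant import robot
print(robot.finish_job())"
```

```text
the job is handed in; nothing more can be done
None
```

The mug hangs by its handle on the hook and the vase lies in the cradle with its foot at the end board and neck up the slope; I handed the job in at about 21 s with no contact with the other wares noticed, and the final state was checked by image comparison, not by eye.

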